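# Open the combination lock of the blade box

## Robot

A 6-joint arm with a two-finger parallel gripper is mounted at the origin on the work surface. World frame = base frame: x ahead of the robot, y to its left, z up, the work surface at z = 0. Lengths are in m, angles in rad, forces in N, time in s.
With the tool pointing down it reaches from about 0.3 to 0.95 m from the base axis. Payload 3.1 kg.
Tool frame: the origin (TCP) lies between the finger pads; the fingertips stand 14 mm ahead of it and the grasp point (between the pads) lies 5 mm behind it; z points along the fingers, y is the line along which they close (so a half turn about z gives the same grasp; the last joint's range is limited). The gripper opens to 85 mm and grips with 20 to 120 N. Pads are 22 mm wide; open, the fingers measure 114 mm over their backs; the gripper's body (76 mm by 85 mm) begins 54 mm behind the grasp point. The pads swing forward as they close: fully open they stand 13 mm farther back than shut.
Start: joints at [-1.201, 0.308, 1.634, -0, 1.2, -0.07], TCP at [0.266, -0.566, 0.245] pointing down, gripper open.
Joint ranges: [-3.06, 3.06], [-0.79, 1.96], [0.05, 2.63], [-1.19, 4.34], [0.05, 2.64], [-2.94, 2.94]. Speed limits (rad/s): [2.79, 2.79, 3.14, 3.14, 3.14, 3.14].

## Interface

Orientations are given as a rotation vector (axis times angle).
In Python, from cell import r gives the robot as it stands.
- The arm moves only by the tool nudge_tcp, called as name(argument=value, ...) on one line, values as JSON. Schema: {"type":"object","properties":{"increments":{"type":"array","items":{"type":"number"},"minItems":6,"maxItems":72},"jaw":{"type":"number"},"force":{"type":"number"},"only":{"type":"string"},"quiet":{"type":"boolean"},"lines":{"type":"string"}},"required":["increments"],"additionalProperties":false}. increments is one flat list of numbers that holds 1 to 12 rows one after another, with no inner brackets; each row has 6 numbers: dx, dy, dz in units of 25 mm, then a rotation vector rx, ry, rz in rad; each row shifts and turns the commanded pose from where the row before left it, along the tool's axes as they then stand; what a row does not reach is not made up. A row lasts 1/10 s, in which the tool goes at most 0.05 m and 0.15 rad, less where a joint would pass 70% of its speed; a pose out of reach is approached as far as the arm can. jaw is the finger opening in m, set as the call begins (left out keeps the last). The fingers move at their own pace and stop on an object; force is the grip in N (left out, the last holds). Time passes only in rows, so rows that do not move let the fingers close. The tool returns the time, the measured TCP pose, the force, the opening and the grip force at its end. only (a regular expression) keeps the lines of the reply that match it, lines (a string "A,B") keeps lines A to B, and quiet returns only ok. Input that does not fit is refused with a message, and nothing moves.
- r.get_obs(): the state, without advancing time (a new reading comes with each control period).
- r.camera(name): name is "scene" or "top" or "wrist"; returns the picture (400x640x3 uint8, red, green, blue); there is no depth.
- r.calibration(name): a dict with "fx", "fy", "cx", "cy" (pixels), "k1" (the pictures are not rectified: a ray, as slopes to the right and down, at radius r is drawn at 1 + k1 r^2 times it, then the intrinsics apply), "world_from_camera" (4x4, takes a point from camera to world coordinates). Camera axes: x right, y up, looking along -z (the intrinsics and any distortion apply to the point x, -y, -z); pixel columns grow to the right and rows downward; lengths in m; the calibration is good to about 2 mm. A picture is of the moment at which its call begins: read the wrist's pose just before it. calibration takes no time and is no camera call; for the wrist camera it gives the pose at the moment of the call.
- r.sign_off(): hands the job in; it is judged then, once.
The state is a dict: "clock": time; "joint_pos": joint angles; "joint_vel": joint speeds; "effort": joint torques, N m; "tool_pos": TCP position; "orientation": TCP orientation; "ft_force": force on the tool from outside, world axes, zero at the start; "torque": the same for the moment, N m; "opening": finger opening in m; "gripper_force": force on a finger pad.
Only numpy, scipy, OpenCV 4.12 (cv2) and the standard library are available. Lean on these libraries where they do the work, as an engineer would, in place of code of your own. Each camera call takes 0.05 s, during which the arm holds its last target. There are 200 camera calls.

## Task

Open the combination lock of the saw-blade box: take the dial by its winding knob, turn it clockwise past 4 o'clock twice and stop on 4 o'clock the third time, then turn it anticlockwise past 1 o'clock once and stop on 1 o'clock the second time. Then turn it clockwise again, slowly, until you feel the catch drop in and the dial stop dead, somewhere between 5 and 7 o'clock, and do not force it any further. Last, draw the bolt all the way back towards the near edge of the box and leave it there, with your hand off everything.

Things in the scene. Friction and masses are not known exactly. Their poses are not given: they have to be found in the camera images.
- lockbox: Grey steel blade box, closed, fixed on the bench: 220 mm along its own x, 330 mm along its own y, 80 mm high; origin at the centre of its underside, z up. Own +x points to its far (hinge) edge, where 12 o'clock is. On its flat lid: the dial to the left (+y), the bolt to the right (-y). Its place and yaw differ each time.
- dial (a joint): Dial angle, rad: grows clockwise seen from above, counts on over whole turns. A multiple of 2 pi with the pointer at 12 o'clock; an hour is pi/6 (1 o'clock pi/6, 4 o'clock 2 pi/3). Starts between 11 and 3 o'clock (-0.5 to 1.6). The lock forgives 0.16 rad either side of 4 and of 1; stop further off and the whole combination must be dialed again.
- dial_axis (a point): Centre of the face of the dial: a dark steel disc 124 mm across, face 96 mm above the bench, turning without end about a vertical axis at x 0, y +70 mm in the box's frame. Twelve ticks stand round it like a clock's; a double tick marks 12 (towards the box's own +x), 3 is towards its -y. The pointer is a light line on the dial's rim.
- crank_top (a point): Centre of the top of the black winding knob: an upright round post 18 mm thick, 44 mm tall (98 to 142 mm above the bench), 40 mm off the dial's axis on the pointer line. It spins on its own pin, so the gripper need not turn: carry it round a 40 mm circle to wind the dial. Takes 1.5 N, up to 8 N while the lock's wheels are carried along.
- latch_block: Dark steel block 40 x 26 x 12 mm fixed on the lid between dial and bolt; origin at the centre of its underside. Houses the hidden catch, which drops once 4 and 1 are set and the dial, going clockwise, comes to a place that differs each time and is only felt: the dial then stops rigidly. Over 80 N on the catch (60 N at the winding knob) is forcing it.
- bolt (a joint): How far the bolt is drawn, in m: 0 shut, 0.045 fully drawn. While locked it stops at 0.006. Needs about 3 N and stays where it is left.
- bolt_knob (a point): Centre of the top of the bolt's steel knob: an upright round post 18 mm thick, 40 mm tall, top 144 mm above the bench. The bolt is a rod along the box's x, at y -105 mm in the box's frame, in three 30 mm high saddles; it is drawn towards the box's own -x. The knob has free room between two saddles.

How it is judged:
By the outcome, as a careful person would: the job done as asked, in the order asked, and still so for the second after the job is handed in, with the robot touching nothing.
It also fails if it takes over 67 s, if anything falls off the work surface, if the arm or the gripper's body presses on something with over 40 N, if the wrist force passes 120 N, or if a joint passes its speed limit or range.

## Working session

There is one attempt and no reset: what is moved stays moved. The work goes in short steps, Python scripts to look and compute and a tool call to move; the robot and the scene stay as the last step left them, time stands still between calls to the robot, and variables do not carry over. Pictures are saved under pics/ and viewed, at most 10 in all, crops included, and the job is handed in when it is done.

```bash
ls; mkdir -p pics; python3 - <<'E'
from cell import r
import cv2,numpy as np
o=r.get_obs(); print(o['clock'],o['tool_pos'],o['orientation'],o['ft_force'],o['opening'])
im=r.camera("top"); cv2.imwrite("pics/top.png",im[:,:,::-1])
c=r.calibration("top"); print(c)
E
```

```text
cell.py
pics
0.0 [ 0.26579937 -0.56478759  0.24403666] [-3.06371773e+00 -6.84799921e-01  5.02910787e-04] [-0.4758245   0.11901107 -0.75661319] 0.08511110258246163
{'fx': 409.1715994521345, 'fy': 409.1715994521345, 'cx': 325.8227371728044, 'cy': 209.2903941663468, 'k1': -0.005599532460743042, 'world_from_camera': array([[ 1.51753196e-04,  9.97095675e-01, -7.61589933e-02,
         4.99448440e-01],
       [-9.99737748e-01, -1.59277226e-03, -2.28450989e-02,
        -1.14943503e-02],
       [-2.29000532e-02,  7.61424872e-02,  9.96833943e-01,
         7.62884770e-01],
       [ 0.00000000e+00,  0.00000000e+00,  0.00000000e+00,
         1.00000000e+00]])}
```
View pics/top.png

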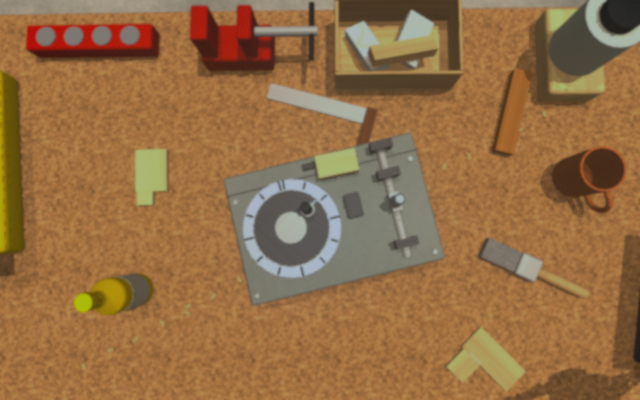

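The top view shows the grey box with lid corners near (225,180), (412,134), (442,258) and (253,304). The dial centre is about (291,228), the black knob (307,209) and the bolt knob (398,200).

```bash
cat > h.py <<'E'
import cv2,numpy as np
def ray(c,uv):
    d=np.array([(uv[0]-c['cx'])/c['fx'],(uv[1]-c['cy'])/c['fy']]); s=d.copy()
    for _ in range(10): s=d/(1+c['k1']*(s@s))
    T=c['world_from_camera']; return T[:3,3],T[:3,:3]@np.array([s[0],-s[1],-1])
def onz(c,uv,z):
    p,d=ray(c,uv); return p+d*(z-p[2])/d[2]
def proj(c,P):
    T=c['world_from_camera']; q=T[:3,:3].T@(np.array(P)-T[:3,3]); s=np.array([q[0],-q[1]])/-q[2]
    s=s*(1+c['k1']*(s@s)); return s*[c['fx'],c['fy']]+[c['cx'],c['cy']]
E
python3 - <<'E'
from cell import r
import cv2,numpy as np
from h import *
c=r.calibration("top"); im=cv2.imread("pics/top.png")
hsv=cv2.cvtColor(im,cv2.COLOR_BGR2HSV)
# white ring
m=cv2.inRange(hsv,(95,20,150),(135,120,255)); m[:, :235]=0; m[:,350:]=0;m[:170]=0;m[290:]=0
cs,_=cv2.findContours(m,cv2.RETR_EXTERNAL,2); k=max(cs,key=cv2.contourArea); print(len(cs),cv2.contourArea(k))
e=cv2.fitEllipse(cv2.convexHull(k)); print(e, [onz(c,e[0],z) for z in(.08,.096)])
# box outline: low saturation
g=cv2.inRange(hsv,(0,0,30),(180,75,255)); g[:120]=0; g[320:]=0; g[:,:215]=0; g[:,460:]=0
g=cv2.morphologyEx(g,cv2.MORPH_OPEN,np.ones((5,5)))
cs,_=cv2.findContours(g,cv2.RETR_EXTERNAL,2); k=max(cs,key=cv2.contourArea)
q=cv2.minAreaRect(k); print(q); 
for u in cv2.boxPoints(q): print(u,onz(c,u,.08))
w=np.array([onz(c,u[0],.08)[:2] for u in k],np.float32); R=cv2.minAreaRect(w); print("world rect",R)
o=[onz(c,u,z) for u,z in(((307,209),.142),((398,200),.144))]; print(o)
cv2.imwrite("pics/crop.png",cv2.resize(im[120:320,215:455],None,fx=3,fy=3,interpolation=cv2.INTER_CUBIC))
s=r.camera("scene"); cv2.imwrite("pics/scene.png",s[:,:,::-1])
E
```

```text
4 1344.0
((302.2963562011719, 225.75711059570312), (74.94978332519531, 93.62826538085938), 169.38595581054688) [array([0.52408226, 0.04348299, 0.08      ]), array([0.52350509, 0.04219487, 0.096     ])]
((332.47064208984375, 218.38235473632812), (130.48416137695312, 197.66653442382812), 75.96376037597656)
[220.76477 179.05882] [0.60328193 0.18222903 0.08      ]
[412.52948 131.11766] [ 0.68399888 -0.14252424  0.08      ]
[444.1765  257.70587] [ 0.47122614 -0.19110646  0.08      ]
[252.4118  305.64703] [0.39215606 0.12544908 0.08      ]
world rect ((0.537696123123169, -0.006663978099822998), (0.2182857096195221, 0.32734766602516174), 13.989371299743652)
[array([0.54737425, 0.03142738, 0.142     ]), array([ 0.56066467, -0.10662065,  0.144     ])]
```

View pics/crop.png

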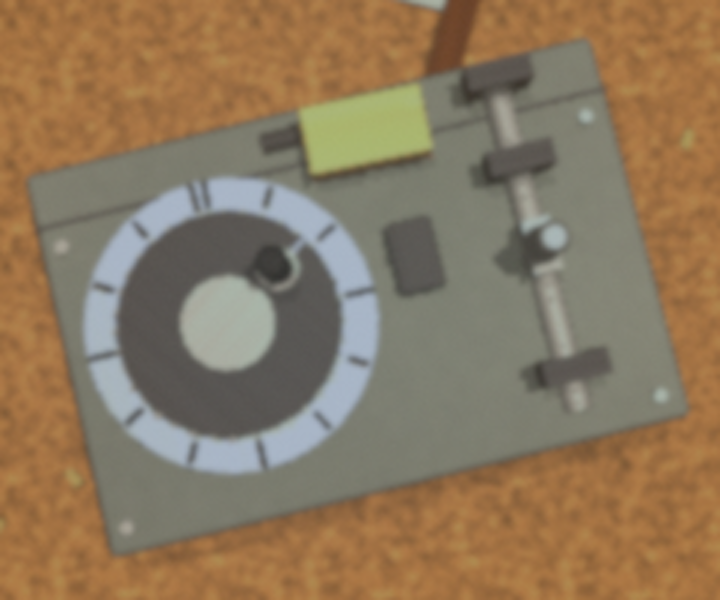

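View pics/scene.png

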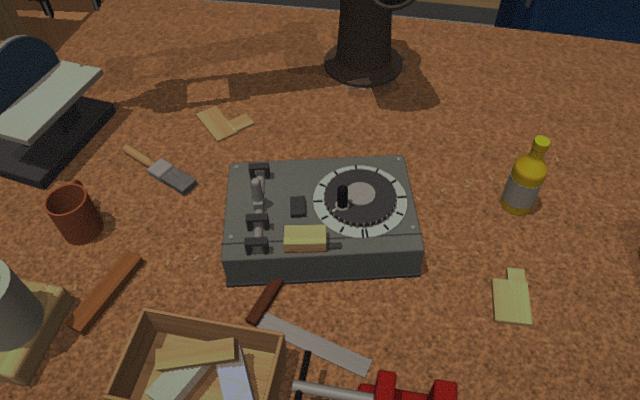

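The crop gives the dark disc centre near (229,324), knob top near (274,262), pointer tip near (303,238) and bolt knob top near (553,237), all in 3x crop pixels. In the scene view the dial knob top is near (342,188), the bolt knob top near (257,180), and nothing blocks the lid.

```bash
python3 - <<'E'
from cell import r
import cv2,numpy as np
from h import *
t=r.calibration("top"); s=r.calibration("scene"); im=cv2.imread("pics/top.png"); sc=cv2.imread("pics/scene.png")
hsv=cv2.cvtColor(im,cv2.COLOR_BGR2HSV)
# dark disc = low value low sat within 48px of rough centre
def disc(hull_im,c0,rad,z,c,thr):
    g=cv2.cvtColor(hull_im,cv2.COLOR_BGR2HSV)
    w=((g[...,0]>95)&(g[...,0]<135)&(g[...,1]>25)&(g[...,2]>thr)).astype(np.uint8)*255
    yy,xx=np.mgrid[:400,:640]; w[(xx-c0[0])**2+(yy-c0[1])**2>rad**2]=0
    k=np.vstack(cv2.findContours(w,cv2.RETR_EXTERNAL,1)[0]); h=cv2.convexHull(k)[:,0]
    P=np.array([onz(c,u,z) for u in h])[:,:2]
    A=np.c_[2*P,np.ones(len(P))]; x=np.linalg.lstsq(A,(P**2).sum(1),rcond=None)[0]
    print("ring",x[:2],np.sqrt(x[2]+x[:2]@x[:2]))
for th in(120,140,160): disc(im,(291.5,228),56,.081,t,th)
ax=np.array([.5377,-.0067]);yaw=.244
bx=np.array([np.cos(yaw),np.sin(yaw)]);by=np.array([-bx[1],bx[0]])
print("axis from box",ax+.07*by,"from disc",onz(t,(215+229.5/3,120+324/3),.096))
def tri(a,b):
    p,d=ray(t,a);q,e=ray(s,b); k=np.linalg.lstsq(np.c_[d,-e],q-p,rcond=None)[0]; return (p+d*k[0]),np.linalg.norm(p+d*k[0]-q-e*k[1])
print("knob",onz(t,(215+273/3,120+261/3),.142),tri((306,207),(342,188)))
print("bolt",onz(t,(215+553/3,120+237/3),.144),tri((399.3,199),(257,180)))
pt=onz(t,(215+303/3,120+237/3),.097); print("pt",pt)
for a in (ax+.07*by,onz(t,(215+229.5/3,120+324/3),.096)[:2]):
  for p in(pt[:2],onz(t,(215+273/3,120+261/3),.142)[:2]):
    v=p-a; print(np.arctan2(-v@by,v@bx),np.linalg.norm(v))
cv2.imwrite("pics/sc2.png",cv2.resize(sc[140:270,215:425],None,fx=3.5,fy=3.5,interpolation=cv2.INTER_CUBIC))
E
```

```text
ring [0.52111698 0.06100077] 0.08124389819698799
ring [0.52111698 0.06100077] 0.08124389819698799
ring [0.52120185 0.06093386] 0.08120124421730322
axis from box [0.52078898 0.06122656] from disc [0.5198553  0.05983257 0.096     ]
knob [0.550435   0.03296523 0.142     ] (array([0.55064103, 0.03314489, 0.13949108]), np.float64(0.0017089668915334162))
bolt [ 0.56218178 -0.10865296  0.144     ] (array([ 0.56208219, -0.10844833,  0.14498357]), np.float64(0.004139307685360575))
pt [0.56723887 0.01984908 0.097     ]
0.971707818559367 0.06220682355428542
1.0054903866533436 0.040958381879651
0.9448988202912325 0.061999052695725504
0.9648655838810487 0.04070591524801715
```

Careful with the scale: shifts go in units of 25 mm. That gives: -0.01 m is -0.4.

nudge_tcp(increments=[0,0,-0.4,0,0,0.1,0,0,0,0,0,0.096], jaw=0.085, force=40)

```text
clock: 0.3
tool_pos: [0.2662, -0.5658, 0.2558]
orientation: [3.118, 0.376, 0.0]
ft_force: [-0.1, -0.0, 0.5]
opening: 0.0853
gripper_force: 0.0
```

To row units: -0.0285 m is -1.14, 0.0234 m is 0.936.

nudge_tcp(increments=[0.936,-1.14,0,0,0,0,0.936,-1.14,0,0,0,0,0.936,-1.14,0,0,0,0,0.936,-1.14,0,0,0,0,0.936,-1.14,0,0,0,0,0.936,-1.14,0,0,0,0,0.936,-1.14,0,0,0,0,0.936,-1.14,0,0,0,0,0.936,-1.14,0,0,0,0,0.936,-1.14,0,0,0,0,0.936,-1.14,0,0,0,0,0.936,-1.14,0,0,0,0])

```text
clock: 1.5
tool_pos: [0.4561, -0.1643, 0.2549]
orientation: [-3.118, -0.382, 0.001]
ft_force: [0.1, -0.6, -0.7]
opening: 0.0852
gripper_force: 0.0
```

nudge_tcp(increments=[1.12,-1.368,0.4,0,0,0,1.12,-1.368,0.4,0,0,0,1.12,-1.368,0.4,0,0,0,1.12,-1.368,0.4,0,0,0,1.12,-1.368,0.4,0,0,0,0,0,0,0,0,0,0,0,0,0,0,0])

```text
clock: 2.2
tool_pos: [0.55, 0.0346, 0.2043]
orientation: [3.118, 0.386, -0.004]
ft_force: [-0.1, -0.4, -0.6]
opening: 0.0851
gripper_force: 0.0
```

nudge_tcp(increments=[0,0.04,0.8,0,0,0,0,0,0.8,0,0,0,0,0,0.8,0,0,0,0,0,0.84,0,0,0,0,0,0,0,0,0,0,0,0,0,0,0])

```text
clock: 2.8
tool_pos: [0.5504, 0.0316, 0.1245]
orientation: [3.118, 0.379, -0.001]
ft_force: [-0.3, -0.4, 0.5]
opening: 0.085
gripper_force: 0.0
```

nudge_tcp(increments=[0,0,0,0,0,0,0,0,0,0,0,0,0,0,0,0,0,0,0,0,0,0,0,0,0,0,0,0,0,0,0,0,0,0,0,0,0,0,0,0,0,0,0,0,0,0,0,0,0,0,0,0,0,0,0,0,0,0,0,0], jaw=0.01, force=50)

```text
clock: 3.8
tool_pos: [0.5506, 0.0337, 0.125]
orientation: [-3.117, -0.382, 0.001]
ft_force: [-2.4, 1.9, 5.2]
opening: 0.0163
gripper_force: 49.1
```

To row units: -0.002 m is -0.08, 0.0012 m is 0.048.

nudge_tcp(increments=[-0.08,0.048,0,0,0,0,-0.386,0.16,0,0,0,0,-0.414,0.0544,0,0,0,0,-0.414,-0.0544,0,0,0,0,-0.386,-0.16,0,0,0,0])

```text
clock: 4.3
tool_pos: [0.5122, 0.0227, 0.1251]
orientation: [-3.117, -0.38, -0.009]
ft_force: [3.9, 7.7, 1.5]
opening: 0.0167
gripper_force: 49.1
```

```bash
cat > st.py <<'E'
from cell import r
import numpy as np
o=r.get_obs();p=o['tool_pos']
b=.244;bx=np.array([np.cos(b),np.sin(b)]);by=np.array([-bx[1],bx[0]])
v=p[:2]-[.5210,.0611]; f=o['ft_force'];u=v/np.linalg.norm(v); tg=np.array([u[1],-u[0]])
print("t",o['clock'],"deg",np.degrees(np.arctan2(-v@by,v@bx))%360,"r",np.linalg.norm(v),"Frad",f[:2]@u,"Ftan_cw",f[:2]@tg,"Fz",f[2],"open",o['opening'],"tool xy",v@bx,-v@by,"z",p[2])
E
python3 st.py
```

```text
t 4.3 deg 116.8691654885156 r 0.03937950041899207 Frad -8.366337508437988 Ftan_cw -2.137043096499795 Fz 1.5259703371013453 open 0.01667662546262008 tool xy -0.01779775072001657 0.035128124381434686 z 0.125092180184461
```

nudge_tcp(increments=[-0.3312,-0.2544,0,0,0,0,-0.2544,-0.3312,0,0,0,0,-0.16,-0.386,0,0,0,0,-0.0544,-0.414,0,0,0,0,0.0544,-0.414,0,0,0,0,0.16,-0.386,0,0,0,0,0.2544,-0.3312,0,0,0,0,0.3312,-0.2544,0,0,0,0,0.386,-0.16,0,0,0,0,0.414,-0.0544,0,0,0,0,0.414,0.0544,0,0,0,0,0.386,0.16,0,0,0,0])

```text
clock: 5.5
tool_pos: [0.5311, 0.1006, 0.125]
orientation: [-3.115, -0.381, 0.005]
ft_force: [-4.5, 5.8, 7.6]
opening: 0.0168
gripper_force: 50.2
```

```bash
python3 st.py
```

```text
t 5.5 deg 298.3365142208034 r 0.04074660015432152 Frad 4.486477110232128 Ftan_cw -5.801445825026765 Fz 7.553273215725014 open 0.016758159638551148 tool xy 0.019340342597038082 -0.03586414047994666 z 0.12500877831269416
```

nudge_tcp(increments=[0.3312,0.2544,0,0,0,0,0.2544,0.3312,0,0,0,0,0.16,0.386,0,0,0,0,0.0544,0.414,0,0,0,0,-0.0544,0.414,0,0,0,0,-0.16,0.386,0,0,0,0,-0.2544,0.3312,0,0,0,0,-0.3312,0.2544,0,0,0,0,-0.386,0.16,0,0,0,0,-0.414,0.0544,0,0,0,0,-0.414,-0.0544,0,0,0,0,-0.386,-0.16,0,0,0,0])

```text
clock: 6.7
tool_pos: [0.5143, 0.0223, 0.1251]
orientation: [3.118, 0.381, 0.017]
ft_force: [9.4, 5.0, -4.3]
opening: 0.016
gripper_force: 49.0
```

```bash
python3 st.py
```

```text
t 6.7 deg 113.75510519841121 r 0.03938121059866782 Frad -6.570159757535252 Ftan_cw -8.395334336651752 Fz -4.3144824693584125 open 0.016026686262071273 tool xy -0.01586386394436336 0.03604466075539281 z 0.12514945690590182
```

nudge_tcp(increments=[-0.3312,-0.2544,0,0,0,0,-0.2544,-0.3312,0,0,0,0,-0.16,-0.386,0,0,0,0,-0.0544,-0.414,0,0,0,0,0.0544,-0.414,0,0,0,0,0.16,-0.386,0,0,0,0,0.2544,-0.3312,0,0,0,0,0.3312,-0.2544,0,0,0,0,0.386,-0.16,0,0,0,0,0.414,-0.0544,0,0,0,0,0.414,0.0544,0,0,0,0,0.386,0.16,0,0,0,0])

```text
clock: 7.9
tool_pos: [0.5293, 0.1009, 0.1249]
orientation: [-3.114, -0.38, 0.012]
ft_force: [-7.6, 8.0, 12.7]
opening: 0.0162
gripper_force: 51.0
```

```bash
python3 st.py
```

```text
t 7.9 deg 295.7636628146911 r 0.04065828880418476 Frad 6.283283178710019 Ftan_cw -9.033704446122517 Fz 12.669560221103916 open 0.01617524056282584 tool xy 0.017672532890881797 -0.03661663596925852 z 0.12494170972874791
```

nudge_tcp(increments=[0.3312,0.2544,0,0,0,0,0.2544,0.3312,0,0,0,0,0.16,0.386,0,0,0,0,0.0544,0.414,0,0,0,0,-0.0544,0.414,0,0,0,0,-0.16,0.386,0,0,0,0,-0.2544,0.3312,0,0,0,0,-0.3312,0.2544,0,0,0,0,-0.386,0.16,0,0,0,0,-0.414,0.0544,0,0,0,0,-0.414,-0.0544,0,0,0,0])

```text
clock: 9.0
tool_pos: [0.5241, 0.0216, 0.1251]
orientation: [-3.117, -0.38, -0.015]
ft_force: [9.2, 7.6, -3.7]
opening: 0.0163
gripper_force: 49.4
```

nudge_tcp(increments=[-0.2,-0.068,0,0,0,0,-0.186,-0.092,0,0,0,0,0,0,0,0,0,0,0,0,0,0,0,0,0,0,0,0,0,0])

```text
clock: 9.5
tool_pos: [0.513, 0.0226, 0.1251]
orientation: [-3.118, -0.381, -0.011]
ft_force: [6.1, 3.9, -0.6]
opening: 0.016
gripper_force: 49.7
```

```bash
python3 st.py; python3 - <<'E'
from cell import r
import cv2
im=r.camera("top")[:,:,::-1]
cv2.imwrite("pics/four.png",cv2.resize(im[160:300,220:400],None,fx=4,fy=4,interpolation=cv2.INTER_CUBIC))
E
python3 st.py
```

```text
t 9.5 deg 115.72203996432907 r 0.039357093940963386 Frad -5.027099769785428 Ftan_cw -5.22475434248318 Fz -0.6351527820260963 open 0.016023113228403225 tool xy -0.017081201914960785 0.03545720497470376 z 0.1250950930524763
t 9.55 deg 115.71065104228582 r 0.0393612344452814 Frad -5.137654495839985 Ftan_cw -4.56032010925768 Fz -2.153900090961572 open 0.01609494232782013 tool xy -0.01707594986127587 0.03546433015568741 z 0.12510720089497918
```

View pics/four.png

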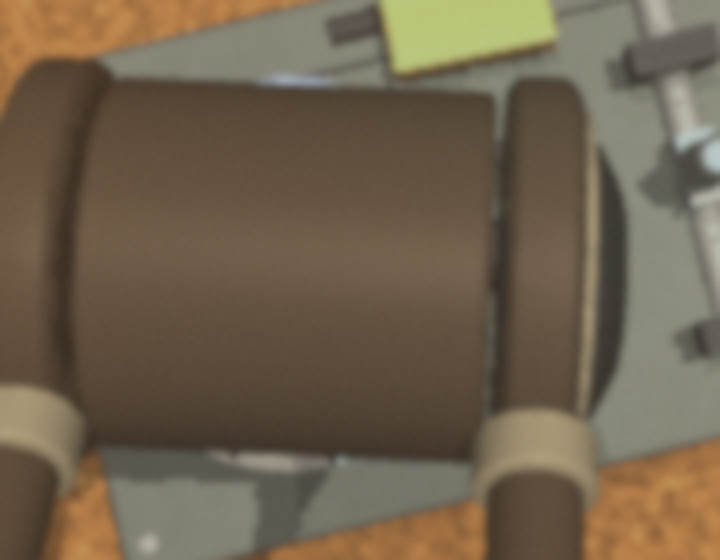

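The top view is now blocked by the arm over the dial. I'll nudge the missing 4° and check from the scene camera.

nudge_tcp(increments=[-0.1,-0.052,0,0,0,0,0,0,0,0,0,0,0,0,0,0,0,0])

```text
clock: 9.85
tool_pos: [0.5109, 0.0231, 0.1251]
orientation: [-3.118, -0.381, -0.013]
ft_force: [6.8, 3.8, -3.0]
opening: 0.0164
gripper_force: 49.6
```

```bash
python3 st.py; python3 - <<'E'
from cell import r
import cv2,numpy as np
im=r.camera("scene")[:,:,::-1]; a=im[150:250,290:420]
w=r.camera("wrist")[:,:,::-1]
out=np.zeros((600,800,3),np.uint8); out[:300,:390]=cv2.resize(a,(390,300),interpolation=2); out[300:600,:480]=cv2.resize(w,(480,300))
cv2.imwrite("pics/four2.png",out); cv2.imwrite("pics/w4.png",w)
E
```

```text
t 9.85 deg 118.83799200430919 r 0.03929462749906906 Frad -5.395027357179302 Ftan_cw -5.611615579003297 Fz -2.9677551277675827 open 0.016351503776366964 tool xy -0.018953159790987262 0.034421584568812315 z 0.12514159867891347
```

View pics/four2.png

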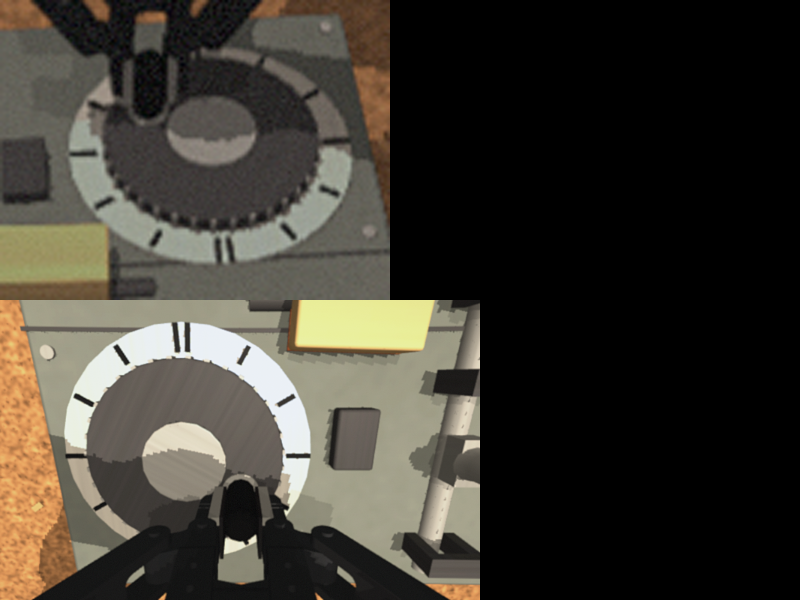

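The wrist view shows the whole ring, with the knob between the pads near (240,495) and the 12 o'clock double tick near (181,337). I'll zoom in with predicted knob positions marked.

```bash
python3 - <<'E'
from cell import r
import cv2,numpy as np
from h import *
w=cv2.imread("pics/w4.png"); c=r.calibration("wrist")
b=.244;bx=np.array([np.cos(b),np.sin(b)]);by=np.array([-bx[1],bx[0]]);A=np.array([.5210,.0611])
S=4; x0,y0=240,190
big=cv2.resize(w[y0:y0+150,x0:x0+195],None,fx=S,fy=S,interpolation=2)
def mk(rad,th,z,col):
    t=np.radians(th);p=A+rad*(np.cos(t)*bx-np.sin(t)*by); u=proj(c,[*p,z])
    cv2.circle(big,tuple(int(v) for v in (u-[x0,y0]+.5)*S),3,col,-1); return u
print(mk(0,0,.096,(0,255,255)))
for th in range(0,360,30): mk(.073,th,.081,(255,0,0))
for th,col in((110,(0,0,255)),(120,(0,255,0)),(130,(255,0,255))): print(th,mk(.058,th,.096,col),mk(.04,th,.142,col))
cv2.imwrite("pics/w4b.png",big)
E
```

```text
[248.17505785 217.59268307]
110 [362.24482891 255.87474174] [330.31437345 295.84627682]
120 [353.02675822 272.81657456] [322.08354875 311.2629619 ]
130 [341.06584815 287.7218632 ] [311.19693038 324.86267549]
```

View pics/w4b.png

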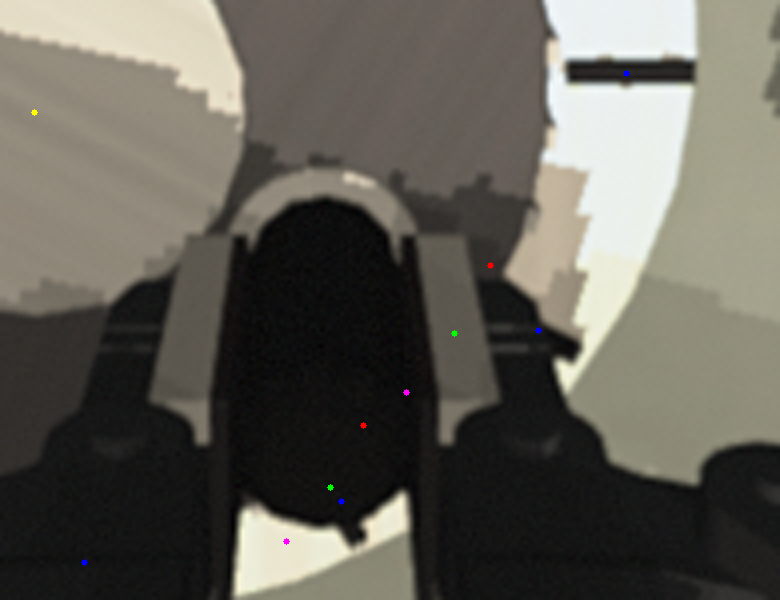

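The knob's base collar is centred near (330,260) in this crop, which puts the dial at about 119°. That agrees with the TCP, so the dial is on 4 o'clock. Next, anticlockwise 450°.

To row units: 0.01035 m is 0.414, 0.00965 m is 0.386.

nudge_tcp(increments=[0.1,0.052,0,0,0,0,0.386,0.16,0,0,0,0,0.414,0.0544,0,0,0,0,0.414,-0.0544,0,0,0,0,0.386,-0.16,0,0,0,0,0.3312,-0.2544,0,0,0,0,0.2544,-0.3312,0,0,0,0])

```text
clock: 10.65
tool_pos: [0.5597, 0.0482, 0.125]
orientation: [3.116, 0.383, -0.003]
ft_force: [-3.0, -2.2, 7.0]
opening: 0.0159
gripper_force: 50.6
```

```bash
python3 st.py
```

```text
t 10.65 deg 32.36946751610613 r 0.04077320228626791 Frad -2.116568160963082 Ftan_cw 3.0171201735771738 Fz 6.962537733161416 open 0.015876689513158744 tool xy 0.03443759071297545 0.0218290258729635 z 0.1250221480285342
```

nudge_tcp(increments=[0.16,-0.386,0,0,0,0,0.0544,-0.414,0,0,0,0,-0.0544,-0.414,0,0,0,0,-0.16,-0.386,0,0,0,0,-0.2544,-0.3312,0,0,0,0,-0.3312,-0.2544,0,0,0,0,-0.386,-0.16,0,0,0,0,-0.414,-0.0544,0,0,0,0,-0.414,0.0544,0,0,0,0,-0.386,0.16,0,0,0,0,-0.3312,0.2544,0,0,0,0,-0.2544,0.3312,0,0,0,0])

```text
clock: 11.85
tool_pos: [0.483, 0.0717, 0.125]
orientation: [-3.118, -0.383, -0.005]
ft_force: [6.2, 1.0, 2.6]
opening: 0.0163
gripper_force: 50.2
```

```bash
python3 st.py
```

```text
t 11.85 deg 209.53486033271395 r 0.03942719136893171 Frad -5.679296616626963 Ftan_cw 2.6519201071927836 Fz 2.627070605313829 open 0.016297616015350586 tool xy -0.034303861684749255 -0.01943575295057939 z 0.1250346667824267
```

nudge_tcp(increments=[-0.16,0.386,0,0,0,0,-0.0544,0.414,0,0,0,0,0.0544,0.414,0,0,0,0,0.16,0.386,0,0,0,0,0.2544,0.3312,0,0,0,0,0.3312,0.2544,0,0,0,0,0.386,0.16,0,0,0,0,0.414,0.0544,0,0,0,0,0.414,-0.0544,0,0,0,0,0.386,-0.16,0,0,0,0,0.3312,-0.2544,0,0,0,0])

```text
clock: 12.95
tool_pos: [0.5537, 0.0374, 0.125]
orientation: [3.114, 0.384, -0.009]
ft_force: [-2.5, -7.0, 11.0]
opening: 0.0162
gripper_force: 51.1
```

```bash
python3 st.py
```

```text
t 12.95 deg 49.88782258256183 r 0.04033433742071473 Frad 2.0907414417739756 Ftan_cw 7.093371639485634 Fz 10.996156293448287 open 0.016238202982107864 tool xy 0.02598685652524566 0.030847075438432833 z 0.12497354118094577
```

nudge_tcp(increments=[0.14,-0.152,0,0,0,0,0.1144,-0.1792,0,0,0,0,0,0,0,0,0,0,0,0,0,0,0,0,0,0,0,0,0,0])

```text
clock: 13.45
tool_pos: [0.5595, 0.0482, 0.125]
orientation: [3.117, 0.383, -0.0]
ft_force: [2.6, -1.6, 8.0]
opening: 0.0166
gripper_force: 50.6
```

```bash
python3 st.py
```

```text
t 13.45 deg 32.43251135505315 r 0.04062281386795863 Frad 2.947520109890402 Ftan_cw 0.6670470334791323 Fz 8.02739553954142 open 0.016642272305259043 tool xy 0.03428661950510084 0.02178625092720752 z 0.12502430012702026
```

To row units: -0.0012 m is -0.048, 0.0008 m is 0.032.

nudge_tcp(increments=[0.032,-0.048,0,0,0,0,0,0,0,0,0,0])

```text
clock: 13.65
tool_pos: [0.5597, 0.0489, 0.125]
orientation: [3.115, 0.383, -0.002]
ft_force: [1.1, -4.5, 7.9]
opening: 0.0165
gripper_force: 50.6
```

```bash
python3 st.py; python3 - <<'E'
from cell import r
import cv2,numpy as np
from h import *
c=r.calibration("wrist"); w=r.camera("wrist")[:,:,::-1].copy()
b=.244;bx=np.array([np.cos(b),np.sin(b)]);by=np.array([-bx[1],bx[0]]);A=np.array([.5210,.0611])
def pj(rad,th,z):
    t=np.radians(th);p=A+rad*(np.cos(t)*bx-np.sin(t)*by); return proj(c,[*p,z])
S=4; o=pj(.05,30,.096).astype(int)-[90,70]; o=np.maximum(o,0)
big=cv2.resize(w[o[1]:o[1]+140,o[0]:o[0]+190],None,fx=S,fy=S,interpolation=2)
for rad,th,z,col in [(.073,t,.081,(255,0,0)) for t in range(0,360,30)]+[(.058,20,.096,(0,0,255)),(.058,30,.096,(0,255,0)),(.058,40,.096,(255,0,255)),(.04,30,.142,(0,255,255))]:
    u=pj(rad,th,z); cv2.circle(big,tuple(int(v) for v in (u-o+.5)*S),3,col,-1)
cv2.imwrite("pics/w1.png",big)
E
```

```text
t 13.65 deg 31.42733302845667 r 0.04061833325450769 Frad 2.3805233968076096 Ftan_cw 3.9861166915312105 Fz 7.916766349631717 open 0.01646472162484255 tool xy 0.03465971116926997 0.021179079725923606 z 0.12499520864646715
```

View pics/w1.png

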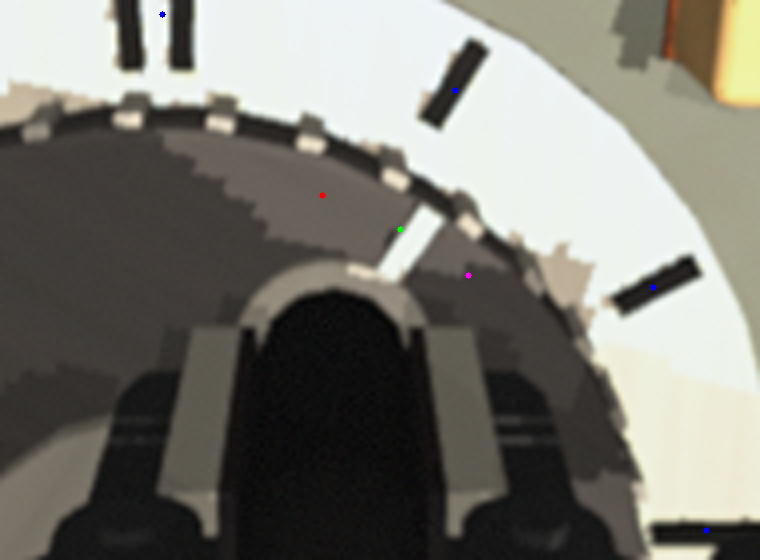

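The white pointer sits at (413,238), between the 30° and 40° marks at about 32°, which is within tolerance and agrees with the TCP. Now clockwise to 135°, then slowly.

To row units: -0.01035 m is -0.414, -0.00965 m is -0.386.

nudge_tcp(increments=[-0.032,0.048,0,0,0,0,-0.2544,0.3312,0,0,0,0,-0.3312,0.2544,0,0,0,0,-0.386,0.16,0,0,0,0,-0.414,0.0544,0,0,0,0,-0.414,-0.0544,0,0,0,0,-0.386,-0.16,0,0,0,0,-0.18,-0.116,0,0,0,0,-0.1512,-0.1384,0,0,0,0,0,0,0,0,0,0])

```text
clock: 14.7
tool_pos: [0.5007, 0.0276, 0.125]
orientation: [-3.115, -0.38, -0.003]
ft_force: [2.6, 6.1, 5.9]
opening: 0.0161
gripper_force: 50.5
```

```bash
python3 st.py
```

```text
t 14.7 deg 135.2378371918188 r 0.03916029736916803 Frad -6.567985990920974 Ftan_cw 0.9023204929713474 Fz 5.948401362021007 open 0.016109424664168908 tool xy -0.02780521740339266 0.027575329103960648 z 0.12499830833310295
```

nudge_tcp(increments=[-0.0508,-0.066,0,0,0,0,-0.0508,-0.066,0,0,0,0,-0.0508,-0.066,0,0,0,0,-0.0508,-0.066,0,0,0,0,-0.0508,-0.066,0,0,0,0])

```text
clock: 15.2
tool_pos: [0.4939, 0.033, 0.125]
orientation: [-3.118, -0.381, -0.007]
ft_force: [4.9, 2.4, 3.8]
opening: 0.0161
gripper_force: 50.1
```

```bash
python3 st.py
```

```text
t 15.2 deg 147.86924408092707 r 0.03904957724999279 Frad -5.133466535848534 Ftan_cw -1.9275458032948374 Fz 3.77104350921522 open 0.016134402051299814 tool xy -0.03306860923104825 0.02076864383938887 z 0.1250271198407789
```

nudge_tcp(increments=[-0.032,-0.0632,0,0,0,0,-0.028,-0.064,0,0,0,0,-0.0268,-0.0644,0,0,0,0])

```text
clock: 15.5
tool_pos: [0.4906, 0.0367, 0.125]
orientation: [3.118, 0.382, 0.006]
ft_force: [6.0, 0.1, 4.8]
opening: 0.0163
gripper_force: 50.2
```

```bash
python3 st.py
```

```text
t 15.5 deg 155.27864895964083 r 0.03894968484223295 Frad -4.757243994326273 Ftan_cw -3.6817108768134252 Fz 4.767172644179209 open 0.01629101804505673 tool xy -0.03538003962686689 0.016288976189760985 z 0.12504733136585733
```

To row units: -0.00165 m is -0.066, -0.00163 m is -0.0652.

nudge_tcp(increments=[-0.0268,-0.0644,0,0,0,0,-0.024,-0.0652,0,0,0,0,-0.02,-0.066,0,0,0,0])

```text
clock: 15.8
tool_pos: [0.4877, 0.0408, 0.125]
orientation: [3.118, 0.382, 0.006]
ft_force: [5.6, 0.5, 3.0]
opening: 0.0165
gripper_force: 50.2
```

```bash
python3 st.py
```

```text
t 15.8 deg 162.6480220400852 r 0.038983480557924194 Frad -5.005668461021324 Ftan_cw -2.464811377706195 Fz 3.022593737871006 open 0.016546251944827853 tool xy -0.037209367002269685 0.01162646823848315 z 0.12502878052558364
```

To row units: -0.00173 m is -0.0692, -0.00172 m is -0.0688.

nudge_tcp(increments=[-0.014,-0.0684,0,0,0,0,-0.0112,-0.0688,0,0,0,0,-0.008,-0.0692,0,0,0,0])

```text
clock: 16.1
tool_pos: [0.4853, 0.0454, 0.125]
orientation: [3.117, 0.382, 0.005]
ft_force: [4.3, -0.9, 5.2]
opening: 0.0167
gripper_force: 50.3
```

```bash
python3 st.py
```

```text
t 16.1 deg 170.16987983597357 r 0.03899023768391313 Frad -3.540735412719613 Ftan_cw -2.5060932563977194 Fz 5.218836476824952 open 0.016650511560725174 tool xy -0.03841779408228707 0.006656705829389491 z 0.12501423514501955
```

To row units: -0.00174 m is -0.0696, -0.00012 m is -0.0048.

nudge_tcp(increments=[-0.0048,-0.0696,0,0,0,0,-0.002,-0.0696,0,0,0,0,0.002,-0.0696,0,0,0,0])

```text
clock: 16.4
tool_pos: [0.4834, 0.0508, 0.125]
orientation: [-3.118, -0.382, -0.002]
ft_force: [3.4, -0.4, 7.3]
opening: 0.0166
gripper_force: 50.5
```

```bash
python3 st.py
```

```text
t 16.4 deg 178.64742617836737 r 0.03899077924577847 Frad -3.147355178566771 Ftan_cw -1.3017880118381167 Fz 7.259836599832007 open 0.016633398320881787 tool xy -0.03897991527870429 0.0009203646332108167 z 0.1250030411981244
```

To row units: -0.00174 m is -0.0696, -0.00173 m is -0.0692.

nudge_tcp(increments=[0.004,-0.0696,0,0,0,0,0.008,-0.0696,0,0,0,0,0.01,-0.0692,0,0,0,0])

```text
clock: 16.7
tool_pos: [0.4824, 0.0556, 0.125]
orientation: [3.118, 0.382, 0.001]
ft_force: [3.4, -0.8, 8.0]
opening: 0.0165
gripper_force: 50.6
```

```bash
python3 st.py
```

```text
t 16.7 deg 185.82550402894327 r 0.03902677827957515 Frad -3.285215490163117 Ftan_cw -1.2335471372282563 Fz 8.002073261168855 open 0.016464855180810374 tool xy -0.03882522944543818 -0.003961184342112742 z 0.12499888082968491
```

To row units: -0.00172 m is -0.0688, -0.0017 m is -0.068.

nudge_tcp(increments=[0.012,-0.0688,0,0,0,0,0.016,-0.068,0,0,0,0,0.018,-0.068,0,0,0,0])

```text
clock: 17.0
tool_pos: [0.482, 0.0592, 0.125]
orientation: [3.114, 0.385, -0.001]
ft_force: [2.1, -9.4, 8.5]
opening: 0.0161
gripper_force: 50.8
```

```bash
python3 st.py
```

```text
t 17.0 deg 191.19336624891343 r 0.039032090343608834 Frad -1.597627188638527 Ftan_cw -9.529820065085698 Fz 8.528279510777956 open 0.016121897153704726 tool xy -0.03828960776737057 -0.0075769395940945 z 0.12496239216451094
```

nudge_tcp(increments=[0.016,-0.048,0,0,0,0,0,0,0,0,0,0])

```text
clock: 17.2
tool_pos: [0.482, 0.0596, 0.125]
orientation: [3.112, 0.386, -0.002]
ft_force: [1.5, -9.5, 8.4]
opening: 0.0166
gripper_force: 50.9
```

```bash
python3 st.py
```

```text
t 17.2 deg 191.76586780105671 r 0.03899475185181711 Frad -1.0969962311313806 Ftan_cw -9.580634125999484 Fz 8.397084062226032 open 0.016584215465515664 tool xy -0.03817543457511213 -0.00795153236716842 z 0.12500453194921707
```

To row units: -0.0016 m is -0.064, 0.0004 m is 0.016.

nudge_tcp(increments=[0.016,-0.064,0,0,0,0,0,0,0,0,0,0])

```text
clock: 17.4
tool_pos: [0.482, 0.0603, 0.125]
orientation: [3.11, 0.386, -0.002]
ft_force: [2.2, -12.5, 9.2]
opening: 0.0166
gripper_force: 50.9
```

```bash
python3 st.py
```

```text
t 17.4 deg 192.7378780809353 r 0.03897278832518205 Frad -1.8937309606575172 Ftan_cw -12.535513061663554 Fz 9.17324174920611 open 0.016644515015189813 tool xy -0.03801362868337217 -0.008593152166821619 z 0.12500219409795257
```

nudge_tcp(increments=[0.02,-0.08,0,0,0,0,0,0,0,0,0,0])

```text
clock: 17.6
tool_pos: [0.482, 0.061, 0.125]
orientation: [3.107, 0.388, -0.003]
ft_force: [1.7, -16.6, 10.0]
opening: 0.0164
gripper_force: 51.1
```

```bash
python3 st.py
```

```text
t 17.6 deg 193.8851080255076 r 0.038968329341902946 Frad -1.6921575998073766 Ftan_cw -16.561193214397093 Fz 10.005323372471315 open 0.016419221818377395 tool xy -0.03782963140304304 -0.009351453342070114 z 0.12499311798325337
```

The force rises linearly at about 2 N/mm with the dial standing still at around 190°, so the catch has dropped. I'll relax, let go and rise.

To row units: 0.0025 m is 0.1, -0.0007 m is -0.028.

nudge_tcp(increments=[-0.028,0.1,0,0,0,0,-0.028,0.1,0,0,0,0,0,0,0,0,0,0])

```text
clock: 17.9
tool_pos: [0.4821, 0.0587, 0.125]
orientation: [3.115, 0.383, -0.0]
ft_force: [3.4, -7.2, 9.2]
opening: 0.0163
gripper_force: 50.9
```

```bash
python3 st.py
```

```text
t 17.9 deg 190.50495404432885 r 0.03899486188258775 Frad -2.980107032878028 Ftan_cw -7.3584124055408076 Fz 9.19035295050788 open 0.01632735221536668 tool xy -0.038341274735049155 -0.007109564327972333 z 0.12500203614175512
```

nudge_tcp(increments=[0,0,0,0,0,0,0,0,0,0,0,0,0,0,0,0,0,0,0,0,0,0,0,0,0,0,0,0,0,0,0,0,0,0,0,0], jaw=0.07)

```text
clock: 18.5
tool_pos: [0.4818, 0.0609, 0.124]
orientation: [-3.118, -0.382, 0.001]
ft_force: [-0.5, 0.2, -0.7]
opening: 0.07
gripper_force: 0.0
```

nudge_tcp(increments=[0,0,-0.8,0,0,0,0,0,-0.8,0,0,0,0,0,-0.8,0,0,0,0,0,0,0,0,0])

```text
clock: 18.9
tool_pos: [0.4846, 0.0609, 0.1871]
orientation: [3.118, 0.382, 0.01]
ft_force: [0.0, -0.0, 0.2]
opening: 0.0702
gripper_force: 0.0
```

```bash
python3 st.py
```

```text
t 18.9 deg 193.69277222941386 r 0.036380333453157665 Frad -0.04427400604714108 Ftan_cw -0.031646573091285386 Fz 0.16661797226488725 open 0.07016044165761282 tool xy -0.035346367596595596 -0.008611791909311313 z 0.18711057184445798
```

nudge_tcp(increments=[0.28,1.468,0,0,0,0,0.28,1.468,0,0,0,0,0.28,1.468,0,0,0,0,0.28,1.468,0,0,0,0,0.28,1.468,0,0,0,0,0,0,0,0,0,0,0,0,0,0,0,0,0,0,0,0,0,0])

```text
clock: 19.7
tool_pos: [0.5592, -0.1079, 0.1831]
orientation: [-3.117, -0.382, 0.004]
ft_force: [-0.3, -0.3, 0.5]
opening: 0.0698
gripper_force: 0.0
```

nudge_tcp(increments=[0.108,0.056,0.72,0,0,0,0,0,0.72,0,0,0,0,0,0.72,0,0,0,0,0,0,0,0,0,0,0,0,0,0,0])

```text
clock: 20.2
tool_pos: [0.5627, -0.1084, 0.13]
orientation: [-3.117, -0.384, 0.002]
ft_force: [0.5, -0.3, 0.6]
opening: 0.0701
gripper_force: 0.0
```

nudge_tcp(increments=[0,0,0,0,0,0,0,0,0,0,0,0,0,0,0,0,0,0,0,0,0,0,0,0,0,0,0,0,0,0,0,0,0,0,0,0,0,0,0,0,0,0,0,0,0,0,0,0,0,0,0,0,0,0], jaw=0.01, force=50)

```text
clock: 21.1
tool_pos: [0.5636, -0.1083, 0.1314]
orientation: [-3.116, -0.381, -0.001]
ft_force: [-2.2, 4.7, 6.4]
opening: 0.0163
gripper_force: 48.9
```

To row units: -0.005 m is -0.2, -0.004 m is -0.16.

nudge_tcp(increments=[-0.16,0,0,0,0,0,-0.2,0,0,0,0,0,-0.2,0,0,0,0,0,0,0,0,0,0,0])

```text
clock: 21.5
tool_pos: [0.5502, -0.1116, 0.1314]
orientation: [-3.116, -0.38, -0.003]
ft_force: [-0.4, 4.8, 5.3]
opening: 0.0161
gripper_force: 49.2
```

It has moved 14 mm, well past the 6 mm locked stop, so the lock is open.

nudge_tcp(increments=[-0.28,0,0,0,0,0,-0.28,0,0,0,0,0,-0.28,0,0,0,0,0,-0.24,0,0,0,0,0,-0.12,0,0,0,0,0,-0.12,0,0,0,0,0,0,0,0,0,0,0])

```text
clock: 22.2
tool_pos: [0.5198, -0.1192, 0.1314]
orientation: [-3.116, -0.378, -0.009]
ft_force: [3.6, 7.3, 1.7]
opening: 0.0161
gripper_force: 49.5
```

nudge_tcp(increments=[-0.08,0,0,0,0,0,-0.08,0,0,0,0,0,0,0,0,0,0,0,0,0,0,0,0,0])

```text
clock: 22.6
tool_pos: [0.5196, -0.1193, 0.1315]
orientation: [-3.116, -0.377, -0.022]
ft_force: [12.1, 10.8, -5.1]
opening: 0.0164
gripper_force: 49.2
```

The travel is 45 mm and it is against the stop (12 N, no further motion). Release and back away.

Careful with the scale: shifts go in units of 25 mm. That gives: 0.003 m is 0.12.

nudge_tcp(increments=[0.12,0,0,0,0,0,0,0,0,0,0,0,0,0,0,0,0,0])

```text
clock: 22.9
tool_pos: [0.5198, -0.1192, 0.1314]
orientation: [-3.116, -0.379, -0.011]
ft_force: [5.0, 7.9, 0.1]
opening: 0.0163
gripper_force: 49.8
```

nudge_tcp(increments=[0,0,0,0,0,0,0,0,0,0,0,0,0,0,0,0,0,0,0,0,0,0,0,0,0,0,0,0,0,0,0,0,0,0,0,0], jaw=0.07)

```text
clock: 23.5
tool_pos: [0.5167, -0.1214, 0.1302]
orientation: [3.118, 0.382, -0.0]
ft_force: [0.3, 0.4, 0.0]
opening: 0.0703
gripper_force: 0.0
```

nudge_tcp(increments=[0,0,-0.8,0,0,0,0,0,-0.8,0,0,0,0,0,-1.2,0,0,0,0,0,-1.6,0,0,0,0,1.6,-0.4,0,0,0,0,1.6,0,0,0,0,0,1.6,0,0,0,0,0,1.6,0,0,0,0,0,1.6,0,0,0,0,0,0,0,0,0,0,0,0,0,0,0,0])

```text
clock: 24.6
tool_pos: [0.5647, -0.316, 0.2496]
orientation: [-3.118, -0.379, 0.001]
ft_force: [0.6, 0.3, 0.4]
opening: 0.0699
gripper_force: 0.0
```

```bash
python3 - <<'E'
from cell import r
import cv2
im=r.camera("top")[:,:,::-1]
cv2.imwrite("pics/end.png",cv2.resize(im[120:320,215:455],None,fx=3,fy=3,interpolation=2))
E
```

```text
(no output)
```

View pics/end.png

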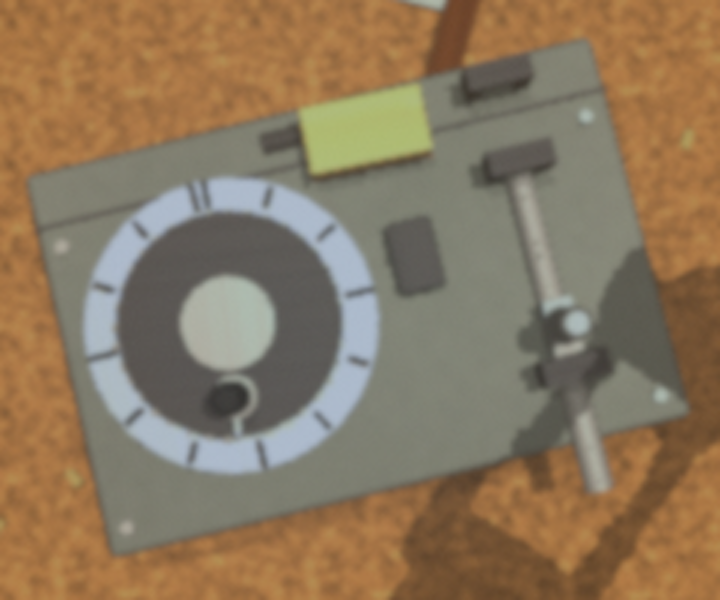

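The bolt knob is at (576,322), fully drawn against the near saddle. The dial points just past 6 o'clock, with the pointer near (238,427), and the hand is clear of everything.

```bash
python3 -c "
from cell import r
print(r.sign_off())"
```

```text
the job is handed in; nothing more can be done
None
```

The combination was dialed in order, the catch dropped in just past 6 o'clock (about 17 N at the knob, not forced), the bolt is drawn the full 45 mm, and the job was handed in at about 25 s with the hand clear; no verdict came back.

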